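# Load a specimen holder through the spring gate of the loading lane

## Robot

A 6-joint arm with a two-finger parallel gripper is mounted at the origin on a cart in front of the work surface, level with it; the furniture and walls round the work are solid. World frame = base frame: x ahead of the robot, y to its left, z up, the work surface at z = 0. Lengths are in m, angles in rad, forces in N, time in s.
With the tool pointing down it reaches from about 0.35 to 0.975 m from the base axis. Payload 7.1 kg.
Tool frame: the origin (TCP) lies midway between the tips of the shut fingers; the grasp point (between the pads) lies 19 mm behind it; z points along the fingers, y is the line along which they close (so a half turn about z gives the same grasp; the last joint's range is limited). The gripper opens to 88 mm and grips with 3 to 60 N. Pads are 20 mm wide; open, the fingers measure 115 mm over their backs; the gripper's body (75 mm by 178 mm) begins 61 mm behind the grasp point.
Start: joints at [-1.238, 0.423, 1.63, -0, 1.089, -0.019], TCP at [0.215, -0.587, 0.223] pointing down, gripper open.
Joint ranges: [-3, 3], [-0.9, 2.11], [0.09, 2.58], [-1.31, 4.45], [0.11, 2.69], [-2.54, 2.54]. Speed limits (rad/s): [2.39, 2.39, 3.01, 3.14, 3.14, 3.14].

## Interface

Orientations are given as a unit quaternion [w, x, y, z].
In Python, from station import move_pose, movel, movej, command_gripper, wait, inverse_kinematics, read_camera, camera_info, MotionError, job_done, get_time, get_joint_pos, get_qvel, get_effort, get_tcp_pos, get_ee_rot, get_ft_force, get_ft_torque, get_grip_width, get_finger_force gives the robot as it stands. Calls block until the motion is done:
- move_pose(position, orientation): joint-space move of the TCP to a pose.
- movel(position, frame=None, v=0.15, until_force=None): straight line of the TCP; frame=None keeps the orientation; v is the mean speed in m/s. With until_force (N) it stops when the force on the tool has changed by that much, and returns True; else False.
- movej(angles): joint-space move.
- command_gripper(opening): opening from 0.0 (shut) to 1.0 (fully open); the grip force is fixed at half the most; returns when the fingers have stopped.
- wait(seconds).
- inverse_kinematics(position, orientation): joint angles nearest the present ones, or None.
- read_camera(name): name is "scene" or "top"; returns the picture (480x640x3 uint8, red, green, blue); there is no depth.
- camera_info(name): a dict with "intrinsics" (3x3 intrinsics, pixels), "T" (4x4, takes a point from camera to world coordinates). Camera axes: x right, y up, looking along -z (the intrinsics and any distortion apply to the point x, -y, -z); pixel columns grow to the right and rows downward; lengths in m; the calibration is good to about 2 mm. A picture is of the moment at which its call begins. camera_info takes no time and is no camera call.
A pose or a line that the arm cannot do raises MotionError and nothing moves.
- job_done(): hands the job in; it is judged then, once.
Readings, each from a call of its own:
- get_time(): time.
- get_joint_pos(): joint angles.
- get_qvel(): joint speeds.
- get_effort(): joint torques, N m.
- get_tcp_pos(): TCP position.
- get_ee_rot(): TCP orientation.
- get_ft_force(): force on the tool from outside, world axes, zero at the start.
- get_ft_torque(): the same for the moment, N m.
- get_grip_width(): opening from 0.0 (shut) to 1.0 (fully open).
- get_finger_force(): force on a finger pad.
Only numpy, scipy, OpenCV 4.12 (cv2) and the standard library are available. Lean on these libraries where they do the work, as an engineer would, in place of code of your own. Each camera call takes 0.05 s, during which the arm holds its last target. There are 200 camera calls.

## Task

Set the round specimen holder, felt side up, in the low open end of the loading lane, then push it from behind along the lane floor and through the orange double spring gate (never lifting it over) until it presses firmly, with about 14 N, on the stiff spring buffer hidden under the blue hood; never press it with more than 20 N. Then let go and take the fingers out so that both gate leaves swing shut behind the holder. Leave the tape roll and the red thread cone where they are.

Things in the scene. Friction and masses are not known exactly. Their poses are not given: they have to be found in the camera images.
- holder_center (a point): The loose steel specimen holder: a round disc 53 mm in diameter and 19 mm high with a knurled ring and a pale felt face on top, 0.13 to 0.27 kg. It starts flat on the worktop on the robot's right. The point is its centre, 9.5 mm above its underside; z is up through the felt. Push it low on its side (5 to 10 mm above the floor), not on its rounded top edge.
- lane: Fixed aluminium lane. Origin on the worktop under the shut gate, midway across; x = push direction, y left, z up. Floor plate from x = -120 to +180 mm, its top 4 mm above the worktop; 66 mm clear between the walls (y = -33 to +33 mm). Behind the gate the walls are 34 mm high, open on top up to the hood. The leaves sweep 20 mm behind x = 0: a holder at the buffer is clear of them.
- infeed (a point): Middle of the lane's open infeed, 68 mm before the gate, on the floor plate's top; axes as the lane's. The holder is set here. The infeed reaches from 120 to 8 mm before the gate, with guides whose tops are only 16 mm above the worktop, a flared mouth (118 to 99 mm before the gate) and no front edge.
- hood: Blue hood: fixed roof over the lane's end, x = 112 to 178 mm, 34 to 38 mm above the worktop; frame = the lane's. It hides the buffer, a damped black spring shoe (60 mm wide face) which nothing measures: its face is 108 to 146 mm past the gate, to be found by feel. It yields 0.29 mm per N, travel 6.5 mm, then is rigid; it slowly springs back. Felt at the fingers, friction adds 1 to 5 N.
- gate_left (a joint): Left leaf of the orange double gate at lane x = 0: 20 mm long, 3 mm thick, from 7 to 31 mm above the worktop, on an upright hinge at the lane's left wall (y = +33 mm). 0 is shut across the lane; grows to 1.5 rad as it swings inward, in the push direction, towards the wall. It opens only inward; a light spring shuts it with about 1 N.
- gate_right (a joint): Right leaf of the gate: the mirror image, hinged at the right wall (y = -33 mm), 0 shut, growing to 1.5 rad as it swings inward. Shut, the tips leave a 28 mm slot in the middle, through which a pusher can follow the holder.
- tape_center (a point): Loose roll of tan tape lying flat, 94 mm across, 25 mm high; the point is its centre, 12.5 mm above the worktop. It starts near the holder on the robot's right; to be left alone.
- cone_center (a point): Loose red thread cone standing behind the lane on the left, 62 mm across the foot and 100 mm high; the point is its centre, half-way up. To be left alone.

How it is judged:
On the way, in this order (a step that is already met when the one before it is completed fails the run):
1. the holder lies flat, felt up, in the infeed before the shut gate (y of holder_center in the frame of lane between -0.01 and 0.01 m and z of holder_center in the frame of lane below 0.0175 m and angle between holder_center's own z axis and vertical below 0.1 rad and x of holder_center in the frame of lane between -0.1 and -0.026 m and value of joint each of gate_left, gate_right below 0.08 rad), for 0.2 s.
2. the holder is in the gateway and has swung the gate open (y of holder_center in the frame of lane between -0.01 and 0.01 m and z of holder_center in the frame of lane below 0.0175 m and angle between holder_center's own z axis and vertical below 0.1 rad and x of holder_center in the frame of lane between 0 and 0.08 m and value of joint each of gate_left, gate_right above 0.4 rad).
3. the holder is pressed on the hidden buffer with more than 7 N for 0.1 s (y of holder_center in the frame of lane between -0.01 and 0.01 m and z of holder_center in the frame of lane below 0.0175 m and angle between holder_center's own z axis and vertical below 0.1 rad and x of holder_center in the frame of lane above 0.072 m and contact force between holder and hood above 7 N), for 0.1 s.
At the end, for the whole second after the job is handed in: The holder lies flat (within 0.1 rad), felt up, on the lane floor, its centre within 10 mm of the lane's middle line and 72 to 140 mm past the gate having been pressed on the buffer, at rest and released; both gate leaves are shut behind it (below 0.08 rad) (y of holder_center in the frame of lane between -0.01 and 0.01 m and z of holder_center in the frame of lane below 0.0175 m and angle between holder_center's own z axis and vertical below 0.1 rad and x of holder_center in the frame of lane between 0.072 and 0.14 m and value of joint each of gate_left, gate_right below 0.08 rad and linear speed of holder below 0.01 m/s); the robot touches nothing.
It fails at once if the holder presses the buffer or hood with more than 20 N (contact force between holder and hood above 20 N).
It fails at once if the holder is lifted over the gate or dropped in behind it (x of holder_center in the frame of lane between -0.02 and 0.2 m and y of holder_center in the frame of lane between -0.05 and 0.05 m and z of holder_center in the frame of lane above 0.026 m).
It fails at once if the tape roll is moved more than 15 mm (distance of tape_center from where it was at the start of the episode above 0.015 m).
It fails at once if the thread cone is moved more than 15 mm (distance of cone_center from where it was at the start of the episode above 0.015 m).
It also fails if it takes over 67 s, if anything falls off the work surface, if the arm or the gripper's body presses on something with over 40 N, if the wrist force passes 120 N, or if a joint passes its speed limit or range.

## Working session

There is one attempt and no reset: what is moved stays moved. The work goes in short steps, each a Python script; the robot and the scene stay as the last script left them, time stands still between calls to the robot, and variables do not carry over. Pictures are saved under pics/ and viewed, at most 10 in all, crops included, and the job is handed in when it is done.

```bash
mkdir -p pics; ls; python3 - <<'E'
from station import *
import cv2,numpy as np
for n in("scene","top"):
    im=read_camera(n); cv2.imwrite(f"pics/{n}0.png",im[:,:,::-1]); c=camera_info(n); print(n,c)
print(get_time(),get_ee_rot(),get_tcp_pos())
E
```

```text
pics
scene {'intrinsics': array([[541.18612193,   0.        , 317.58365416],
       [  0.        , 541.18612193, 242.09146991],
       [  0.        ,   0.        ,   1.        ]]), 'T': array([[-0.44864337,  0.6224161 , -0.64134026, -0.38809804],
       [-0.89371019, -0.31156489,  0.32281484,  0.44221398],
       [ 0.00110604,  0.71800106,  0.69604113,  1.05968472],
       [ 0.        ,  0.        ,  0.        ,  1.        ]])}
top {'intrinsics': array([[576.31598984,   0.        , 316.88878846],
       [  0.        , 576.31598984, 239.51425916],
       [  0.        ,   0.        ,   1.        ]]), 'T': array([[-0.09299522,  0.97434803, -0.20493366,  0.31433398],
       [-0.99566561, -0.09128714,  0.01779453,  0.01080428],
       [-0.00136974,  0.2057002 ,  0.9786141 ,  1.20029067],
       [ 0.        ,  0.        ,  0.        ,  1.        ]])}
0.1 [-7.00500722e-04  9.84569381e-01  1.74993219e-01 -1.29170405e-04] [ 0.2152152  -0.5862337   0.22195358]
```

View pics/top0.png

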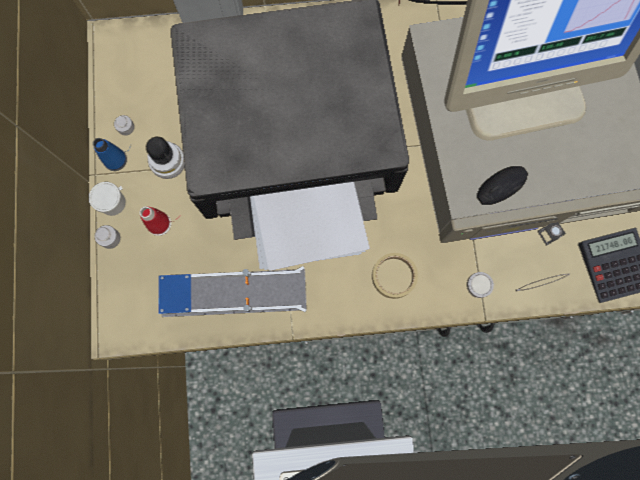

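View pics/scene0.png

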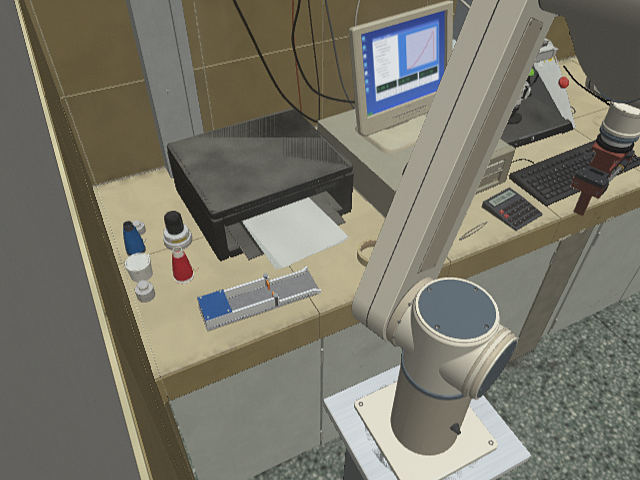

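The top view shows the holder at about (480,285), the tape at (393,276), the blue hood at (174,295), the orange gate at (247,290) and the open infeed end at (305,290). The cone is at (155,220). The lane's push direction is roughly world +y.

```bash
cat > h.py <<'E'
import numpy as np,cv2
from station import *
def ray(n,uv,z):
    c=camera_info(n);K=c["intrinsics"];T=c["T"]
    uv=np.atleast_2d(uv).astype(float)
    d=np.c_[(uv[:,0]-K[0,2])/K[0,0],-(uv[:,1]-K[1,2])/K[1,1],-np.ones(len(uv))]@T[:3,:3].T
    o=T[:3,3]; return o+d*((z-o[2])/d[:,2:3])
E
python3 - <<'E'
from h import *
im=cv2.imread("pics/top0.png"); hsv=cv2.cvtColor(im,cv2.COLOR_BGR2HSV)
def comp(m,n,z,box):
    x0,y0,x1,y1=box; mm=np.zeros_like(m); mm[y0:y1,x0:x1]=m[y0:y1,x0:x1]
    cs=[c for c in cv2.findContours(mm,cv2.RETR_EXTERNAL,cv2.CHAIN_APPROX_NONE)[0] if cv2.contourArea(c)>6]
    for c in cs:
        w=ray("top",c[:,0],z)[:,:2].astype(np.float32)*1000
        M=cv2.moments(c); uv=[M['m10']/M['m00'],M['m01']/M['m00']]
        print(n,cv2.contourArea(c),np.round(uv,1),ray("top",uv,z).round(4)[0],"rect",cv2.minAreaRect(w),"circ",cv2.minEnclosingCircle(w))
        if n=='hood': print(cv2.boxPoints(cv2.minAreaRect(w)))
blue=cv2.inRange(hsv,(100,120,50),(125,255,255)); comp(blue,"hood",.038,(140,255,210,330))
org=cv2.inRange(hsv,(3,120,100),(18,255,255)); comp(org,"gate",.031,(235,260,260,325))
gr=cv2.inRange(hsv,(0,0,60),(180,50,255)); comp(gr,"holder",.017,(462,265,500,305))
lane=cv2.inRange(hsv,(0,0,60),(180,45,255)); comp(lane,"lane",.01,(192,262,312,325))
tan=im[255:305,365:420]
a=cv2.resize(im[255:330,145:320],None,fx=4,fy=4,interpolation=cv2.INTER_CUBIC)
b=cv2.resize(im[250:325,340:515],None,fx=4,fy=4,interpolation=cv2.INTER_CUBIC)
cv2.imwrite("pics/z1.png",np.vstack([a,b]))
E
```

```text
hood 1122.0 [174.6 293.6] [0.4733 0.2864 0.038 ] rect ((473.9754333496094, 286.43389892578125), (63.01190948486328, 76.62493896484375), 87.89066314697266) circ ((473.7807312011719, 286.8446044921875), 48.54431915283203)
[[434.5293  256.35944]
 [511.10233 253.53914]
 [513.4216  316.50836]
 [436.84854 319.32867]]
gate 11.5 [247.  300.9] [0.4458 0.1424 0.031 ] rect ((445.5538635253906, 142.51824951171875), (4.059992790222168, 12.26600170135498), 86.0728759765625) circ ((445.5538635253906, 142.51824951171875), 6.460328578948975)
gate 9.5 [246.6 280.7] [0.487  0.1406 0.031 ] rect ((488.1866455078125, 141.42474365234375), (17.013111114501953, 5.684299468994141), 5.438723087310791) circ ((488.36077880859375, 139.59567260742188), 8.53305435180664)
holder 536.5 [480.3 284.5] [ 0.4362 -0.3376  0.017 ] rect ((436.316650390625, -337.9835205078125), (56.16239547729492, 51.862850189208984), 84.65210723876953) circ ((435.20062255859375, -337.9210205078125), 28.52954864501953)
lane 4853.0 [249.8 290.5] [0.4691 0.1375 0.01  ] rect ((475.2709655761719, 134.94015502929688), (244.63595581054688, 105.7721176147461), 86.78984069824219) circ ((473.4924621582031, 134.7221221923828), 132.1023712158203)
```

View pics/z1.png

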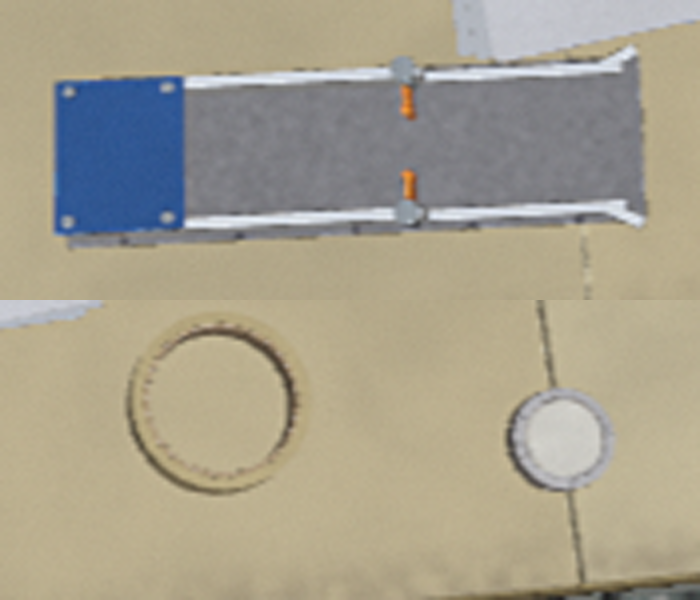

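The zoomed crop shows the hood, both orange leaf tips, the white rails and the holder clearly. I'll get the lane axis from the rails, hood and gate, then check it against the scene camera.

```bash
python3 - <<'E'
from h import *
im=cv2.imread("pics/top0.png"); hsv=cv2.cvtColor(im,cv2.COLOR_BGR2HSV); g=im.min(axis=2).astype(float)
def band(cols,z):
    P=[]
    for r0,r1 in((266,282),(299,317)):
        pts=[]
        for u in cols:
            seg=np.clip(g[r0:r1,u]-185,0,None)
            if seg.sum()>30: pts.append([u,(seg*np.arange(r0,r1)).sum()/seg.sum()])
        w=ray("top",pts,z)[:,:2]; f=np.polyfit(w[:,1],w[:,0],1); P.append(f); print(len(w),"slope",f[0].round(4),"res",np.std(w[:,0]-np.polyval(f,w[:,1])).round(5))
    for y in(.08,.14,.2,.29):
        a,b=np.polyval(P[0],y),np.polyval(P[1],y); print(z,y,"mid x",((a+b)/2).round(4),"sep",(a-b).round(4))
band(range(194,240),.034); band(range(256,294),.016)
# scene view
s=cv2.imread("pics/scene0.png"); h2=cv2.cvtColor(s,cv2.COLOR_BGR2HSV)
m=cv2.inRange(h2,(100,120,50),(125,255,255)); m[:,:190]=0;m[:280]=0;m[335:]=0;m[:,245:]=0
c=max(cv2.findContours(m,cv2.RETR_EXTERNAL,cv2.CHAIN_APPROX_NONE)[0],key=cv2.contourArea)
r=cv2.minAreaRect(ray("scene",c[:,0],.038)[:,:2].astype(np.float32)*1000); print("scene hood",r,cv2.boxPoints(r).tolist())
# top-view tape, cone
E
python3 - <<'E'
import cv2
s=cv2.imread("pics/scene0.png"); cv2.imwrite("pics/z2.png",cv2.resize(s[230:340,185:335],None,fx=5,fy=5,interpolation=cv2.INTER_CUBIC))
E
```

```text
46 slope 0.0463 res 0.00036
46 slope 0.0442 res 0.00031
0.034 0.08 mid x 0.4647 sep 0.0717
0.034 0.14 mid x 0.4674 sep 0.0718
0.034 0.2 mid x 0.4701 sep 0.072
0.034 0.29 mid x 0.4742 sep 0.0722
38 slope 0.026 res 0.00193
38 slope 0.0424 res 0.00031
0.016 0.08 mid x 0.4657 sep 0.0737
0.016 0.14 mid x 0.4678 sep 0.0727
0.016 0.2 mid x 0.4698 sep 0.0717
0.016 0.29 mid x 0.4729 sep 0.0702
scene hood ((472.5733947753906, 289.847412109375), (65.22604370117188, 74.28316497802734), 87.51647186279297) [[434.0534973144531, 258.87445068359375], [508.2668762207031, 255.65557861328125], [511.0932922363281, 320.82037353515625], [436.8799133300781, 324.03924560546875]]
```

View pics/z2.png

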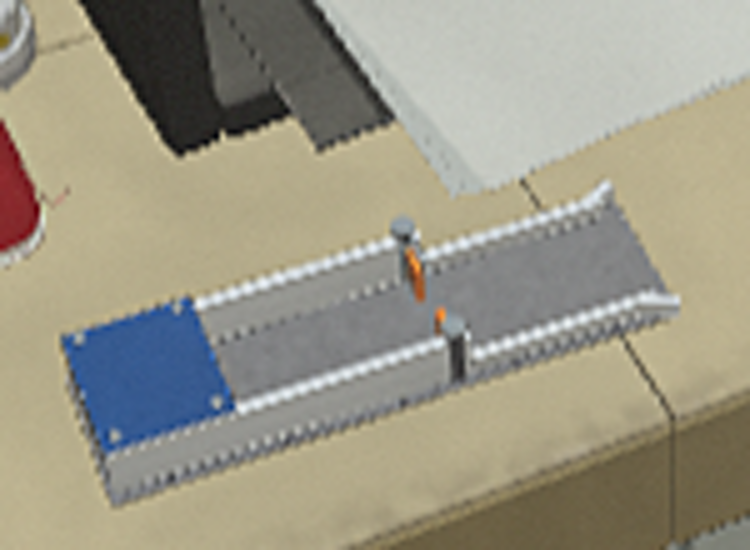

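The scene view agrees with the top view: lane yaw is about 87.5° and the gate is near (0.4677, 0.143). Hood size and rail spacing match the given dimensions. Now the grasp.

```bash
cat >> h.py <<'E'
G=np.array([.4677,.1430]); th=np.deg2rad(87.5); D=np.array([np.cos(th),np.sin(th)]); L=np.array([-D[1],D[0]])
a=np.deg2rad(87.5-90)/2; Q=[0,np.cos(a),np.sin(a),0]   # tool y along -D
def W(x,z,y=0): p=G+x*D+y*L; return [p[0],p[1],z]
def lanexy(p): v=np.array(p[:2])-G; return np.array([v@D,v@L])
def felt(name="top",box=(462,265,500,305),z=.019,thr=195):
    im=read_camera(name).min(axis=2); x0,y0,x1,y1=box
    m=np.zeros_like(im); m[y0:y1,x0:x1]=(im[y0:y1,x0:x1]>thr)*255
    cs=cv2.findContours(m,cv2.RETR_EXTERNAL,cv2.CHAIN_APPROX_NONE)[0]; c=max(cs,key=cv2.contourArea); M=cv2.moments(c)
    uv=[M['m10']/M['m00'],M['m01']/M['m00']]; print("felt",uv,"area",M['m00']); return ray(name,uv,z)[0]
E
python3 - <<'E'
from h import *
p=felt(); print(p)
assert abs(p[0]-.436)<.006 and abs(p[1]+.338)<.006
move_pose([p[0]+0.001-0.001,p[1],.09],Q); command_gripper(1.0)
f0=np.array(get_ft_force()); movel([p[0],p[1],.005],v=.1)
command_gripper(0.0)
print("w",get_grip_width()*88,get_finger_force(),np.array(get_ft_force())-f0,get_tcp_pos(),get_time())
movel([p[0],p[1],.12],v=.12); print(get_grip_width()*88,get_finger_force(),np.array(get_ft_force())-f0,get_time())
cv2.imwrite("pics/t1.png",read_camera("top")[200:360,140:560,::-1])
E
```

```text
felt [481.45305164319245, 283.06103286384973] area 142.0
[ 0.43876083 -0.33982952  0.019     ]
w 51.01301361123357 29.92131853065075 [-1.08994417  2.49185622  4.77704384] [ 0.43866565 -0.33947029  0.00515004] 3.375
50.3456431061447 29.885723210172728 [-0.2940311  -0.81666664 -3.26604327] 4.4833
```

```bash
python3 - <<'E'
from h import *
wait(.3);print(get_grip_width()*88,get_ft_force(),get_time())
s=read_camera("scene");t=read_camera("top")
a=cv2.resize(t[230:340,420:560,::-1],None,fx=5,fy=5,interpolation=cv2.INTER_CUBIC); cv2.imwrite("pics/t2.png",a)
# where the grasp projects in the scene
c=camera_info("scene");P=np.linalg.inv(c["T"])@np.r_[get_tcp_pos(),1];K=c["intrinsics"];u=int(K[0,2]+K[0,0]*P[0]/-P[2]);v=int(K[1,2]-K[1,1]*P[1]/-P[2]);print(u,v)
cv2.imwrite("pics/s2.png",cv2.resize(s[max(v-60,0):v+50,max(u-75,0):u+75,::-1],None,fx=5,fy=5,interpolation=cv2.INTER_CUBIC))
E
```

```text
51.04733768283391 [ 0.24886361 -0.58379496 -2.67176101] 4.8333
440 210
```

View pics/s2.png

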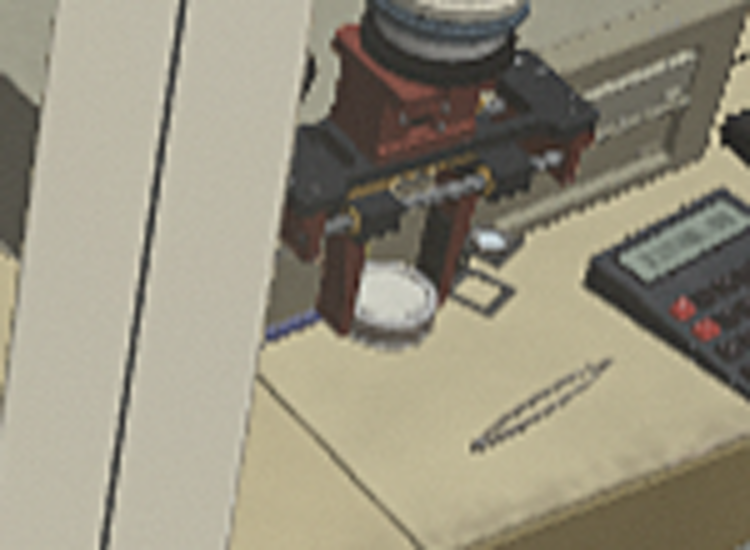

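The holder hangs flat between the fingers, with the felt up, at about (444.6,208.4) in the scene picture. I'll check its offset in the grip and then place it.

```bash
python3 - <<'E'
from h import *
t=get_tcp_pos(); r=ray("scene",[444.6,208.4],.134)[0]; print("scene felt vs tcp",r-t)
dx=np.clip(r[0]-t[0],-.004,.004)*0.5   # shared between the two estimates
print(dx)
X=-.072
y=-(dx)*L[0]  # shift so that the holder is in the middle
move_pose(W(X,.10,y),Q); print(get_tcp_pos(),get_time())
f=np.array(get_ft_force()); movel(W(X,.03,y),v=.1)
hit=movel(W(X,.0092,y),v=.03,until_force=6); print(hit,get_tcp_pos(),np.array(get_ft_force())-f)
command_gripper(.75); wait(.2); movel(W(X,.13,y),v=.2)
move_pose(W(X-.12,.13),Q)
im=read_camera("top"); cv2.imwrite("pics/t3.png",cv2.resize(im[250:335,145:325,::-1],None,fx=4,fy=4,interpolation=cv2.INTER_CUBIC)); print(get_time())
E
```

```text
scene felt vs tcp [-0.00959407 -0.00276971  0.01416617]
-0.002
[0.4670428  0.0703939  0.10013719] 6.4583
True [0.4662366  0.07094493 0.00913573] [-1.08918534  0.28936581  8.3843784 ]
10.0167
```

View pics/t3.png

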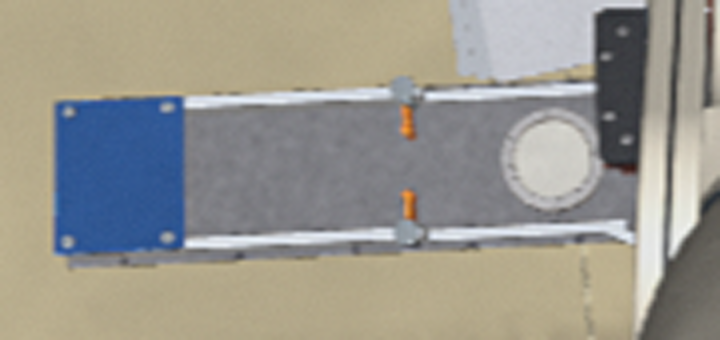

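The holder lies flat in the infeed, about 72 mm before the gate and centred between the guides (crop centre (552,160), guide inner edges at rows 97 and 225). Both leaves are shut. Next I go behind it and push through the gate.

```bash
cat >> h.py <<'E'
def F(n=10):
    r=[]
    for _ in range(n): r.append(get_ft_force()); wait(.01)
    return np.mean(r,0)
E
python3 - <<'E'
from h import *
command_gripper(0.0); z=.009
move_pose(W(-.124,.08),Q); movel(W(-.124,z),v=.08)
f0=F(); np.save("f0.npy",f0); print("start",lanexy(get_tcp_pos()),get_tcp_pos()[2],get_time())
for x in (-.10,-.08,-.06,-.04,-.02,0,.02,.03):
    hit=movel(W(x,z),v=.035,until_force=9); f=F(4)-f0
    print(x,hit,"push %.1f side %.1f up %.1f"%(-f[:2]@D,f[:2]@L,f[2]),lanexy(get_tcp_pos()).round(4),round(get_time(),2))
    if hit: break
im=read_camera("top"); cv2.imwrite("pics/t4.png",cv2.resize(im[250:335,145:325,::-1],None,fx=4,fy=4,interpolation=cv2.INTER_CUBIC))
E
```

```text
start [-0.12397989 -0.00037349] 0.009450021345250973 12.6417
-0.1 False push -0.1 side -0.0 up -0.3 [-0.0999  0.    ] 13.51
-0.08 False push -0.4 side 0.6 up 0.3 [-0.0799 -0.    ] 14.27
-0.06 False push 0.1 side 0.1 up 0.3 [-0.0599  0.    ] 15.03
-0.04 False push -0.6 side 0.0 up 0.2 [-0.0397 -0.0001] 15.78
-0.02 False push 0.2 side 0.2 up -0.1 [-0.0199  0.0003] 16.54
0 False push -0.4 side 0.2 up 0.2 [0.0001 0.0001] 17.3
0.02 False push 0.0 side -0.2 up 0.0 [ 0.0201 -0.    ] 18.06
0.03 False push -0.3 side -0.1 up -0.2 [ 0.0303 -0.0001] 18.52
```

View pics/t4.png

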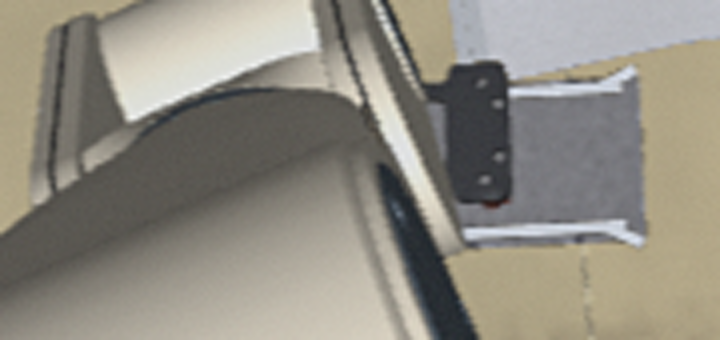

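The infeed is empty at right and nothing pressed on the tool, so the holder is going through with the pusher. Now I feel for the buffer.

```bash
cat > feel.py <<'E'
from h import *
f0=np.load("f0.npy"); z=.009
hit=False; x=.03
while not hit and x<.085:
    x=min(x+.02,.086); hit=movel(W(x,z),v=.015,until_force=4)
    f=F(6)-f0; xc=lanexy(get_tcp_pos())[0]
    print("x",x,hit,"push %.2f"%(-f[:2]@D),xc.round(5),round(get_time(),2))
if hit:
    x=xc
    for i in range(14):
        f=F(12)-f0; p=-f[:2]@D; xc=lanexy(get_tcp_pos())[0]
        print("cmd %.5f at %.5f push %.2f side %.2f up %.2f t %.2f"%(x,xc,p,f[:2]@L,f[2],get_time()))
        if p>12.5: break
        x+=np.clip((14-p)*.29e-3*.6,.0003,.001); movel(W(x,z),v=.005)
E
python3 feel.py
```

```text
x 0.05 False push 0.47 0.05003 20.11
x 0.07 False push 1.01 0.07 21.64
x 0.086 True push 0.11 0.0854 22.73
cmd 0.08540 at 0.08523 push -0.20 side 0.31 up 0.00 t 22.82
cmd 0.08640 at 0.08617 push 3.68 side -0.06 up -0.52 t 23.40
cmd 0.08740 at 0.08700 push 5.41 side -0.11 up -0.82 t 23.85
cmd 0.08840 at 0.08758 push 7.12 side -0.30 up -0.27 t 24.30
cmd 0.08940 at 0.08819 push 9.32 side -0.27 up -0.45 t 24.75
cmd 0.09022 at 0.08866 push 11.08 side -0.47 up -0.36 t 25.17
cmd 0.09073 at 0.08892 push 12.09 side -0.52 up -0.10 t 25.52
cmd 0.09106 at 0.08909 push 12.83 side -0.39 up 0.08 t 25.87
```

```bash
python3 - <<'E'
from h import *
f0=np.load("f0.npy"); z=.009
movel(W(.0918,z),v=.005); wait(.3); f=F(15)-f0; print("push %.2f"%(-f[:2]@D),lanexy(get_tcp_pos()))
movel(W(.0850,z),v=.01); f=F()-f0; print("back %.2f"%(-f[:2]@D))
movel(W(.062,z),v=.03); f=F()-f0; print("free %.2f"%(-f[:2]@D))
movel(W(.062,.16),v=.12); move_pose(W(-.25,.25),Q); wait(1.0)
for n,(r0,r1,c0,c1) in{"top":(250,335,145,325),"scene":(230,340,185,335)}.items():
    im=read_camera(n); cv2.imwrite(f"pics/e_{n}.png",cv2.resize(im[r0:r1,c0:c1,::-1],None,fx=4,fy=4,interpolation=cv2.INTER_CUBIC))
a=cv2.imread("pics/e_top.png");b=cv2.imread("pics/e_scene.png");b=cv2.resize(b[:,:],(720,528))[:260] if 0 else b[100:360]
o=np.zeros((600,720,3),np.uint8);o[:340]=a;o[340:600,:600]=b[:,:600];cv2.imwrite("pics/e.png",o)
print(get_time(),lanexy(get_tcp_pos()))
E
```

```text
push 14.62 [0.08953543 0.00149113]
back 0.12
free 0.03
32.25 [-2.50035634e-01 -3.38269513e-06]
```

View pics/e.png

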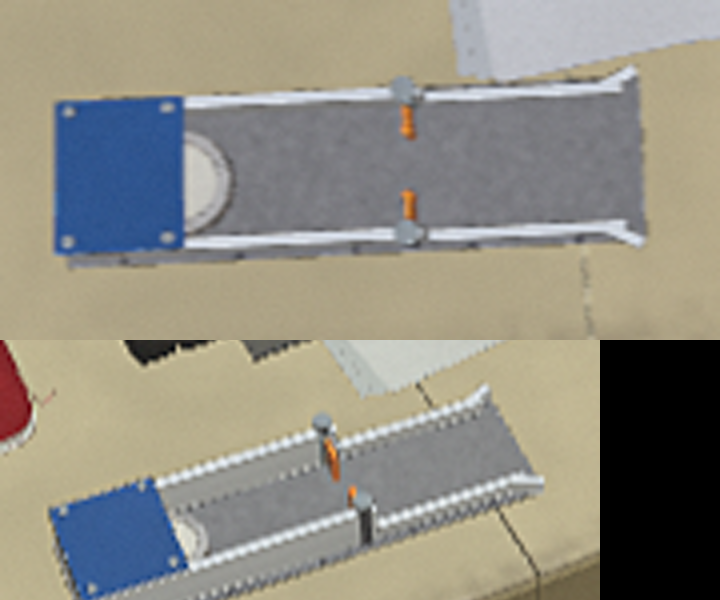

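The holder's rear edge shows under the hood at crop column 232, so its centre is about 116 mm past the gate and 3–4 mm off the middle line. Both orange leaves are shut and the fingers are clear.

```bash
python3 -c "
from station import *
print(job_done(),get_time())"
```

```text
the job is handed in; nothing more can be done
the job is handed in; nothing more can be done
```

I handed the job in at about 32 s: the holder was pushed through the gate and pressed on the buffer with about 14 N (14.6 N felt at the fingers), both leaves are shut behind it, the fingers are clear, and I saw no contact with the tape roll or cone; the hand-in call returned no verdict.

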